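# Hang the sinker on the balance hook through the open draft shield

## Robot

A 6-joint arm with a two-finger parallel gripper is mounted at the origin on a cart in front of the work surface, level with it; the furniture and walls round the work are solid. World frame = base frame: x ahead of the robot, y to its left, z up, the work surface at z = 0. Lengths are in m, angles in rad, forces in N, time in s.
With the tool pointing down it reaches from about 0.325 to 0.85 m from the base axis. Payload 15.5 kg.
Tool frame: the origin (TCP) lies on the centre line of the jaws, within the pads' length; the fingertips stand ahead of it and the grasp point (between the pads) lies 2 mm behind it (arm.finger_overhang is the z of the fingertips in the tool frame, in m); z points along the fingers, y is the line along which they close (so a half turn about z gives the same grasp; the last joint's range is limited). The gripper opens to 91 mm and grips with 3 to 60 N. Pads are 32 mm wide; open, the fingers measure 118 mm over their backs; the gripper's body (76 mm by 178 mm) begins 60 mm behind the grasp point.
Start: joints at [1.236, 0.494, 1.345, -0, 1.302, -0.096], TCP at [0.148, 0.607, 0.231] pointing down, gripper open.
Joint ranges: [-2.91, 2.91], [-0.82, 2.16], [0.22, 2.67], [-1.22, 4.37], [0.12, 2.79], [-3.08, 3.08]. Speed limits (rad/s): [1.89, 1.89, 2.57, 3.01, 3.01, 3.01].

## Interface

Orientations are given as [roll, pitch, yaw] about the fixed x, y, z axes, in that order (R = Rz(yaw) Ry(pitch) Rx(roll)).
In Python, from plant import arm, grab_frame, camera_params, find_in gives the robot as it stands. The module is installed in compiled form; this text tells all that it offers.
- The arm moves only by the shell command python3 -m jog [FORCE], which reads ROWS from standard input. ROWS is a JSON list of rows, 1 to 8 of them, each an object with the fields jaw (the finger opening in m), x, y, z (the shift in a scale on which 1.0 is 0.4 m), spin (a turn about the tool's z in shares of 2 rad (1.0 is 2 rad)); a field left out counts as zero (the opening has to be given); each row is the pose to reach, as a shift and turn from the pose commanded when the command began, along the tool's axes at that moment; what a row does not reach only later rows make up. A row lasts 1/12 s, in which the tool goes at most 0.0417 m and 0.125 rad, less where a joint would pass 70% of its speed; a pose out of reach is approached as far as the arm can. The fingers move at their own pace and stop on an object; FORCE is the grip in N (left out, the last holds). Time passes only in rows, so rows that do not move let the fingers close. It prints the time, the measured TCP pose, the force, the opening and the grip force at its end. Shift and turn numbers lie between -1 and 1, and a call with a number outside is refused. Input that does not fit is refused with a message, and nothing moves.
- arm.get_obs(): the state, without advancing time (a new reading comes with each control period).
- grab_frame(name): name is "scene" or "top" or "wrist"; returns (picture, depth): 400x640x3 uint8, red, green, blue; 400x640 float32, m along the optical axis (not along the pixel's ray), 0 where there is no reading.
- camera_params(name): a dict with "fx", "fy", "cx", "cy" (pixels), "pose" (4x4, takes a point from camera to world coordinates). Camera axes: x right, y down, z forward; pixel columns grow to the right and rows downward; lengths in m; the calibration is good to about 2 mm. A picture is of the moment at which its call begins: read the wrist's pose just before it. camera_params takes no time and is no camera call; for the wrist camera it gives the pose at the moment of the call.
- arm.close_job(): hands the job in; it is judged then, once.
Trained networks look in the newest picture that a camera, given by its name, has taken for a name from the list of things; names that differ only in an ending like _2 or _b are one class to them, and where a whole thing is asked for, a point or a joint stands for the part that bears it (a point fixed in the world has none). Each returns a list of dicts, best first, with "score" (0 to 1); they miss things now and then, are a little off and sometimes report something else, mostly with a low value. They report only what shows in the picture. A call takes as long as a camera call.
- find_in(name, camera): "rect" ([left, top, right, bottom] in pixels, round what is visible of it).
The state is a dict: "time_s": time; "q": joint angles; "dq": joint speeds; "joint_efforts": joint torques, N m; "position": TCP position; "orientation": TCP orientation; "force": force on the tool from outside, world axes, zero at the start; "torque": the same for the moment, N m; "opening": finger opening in m; "grasp_force": force on a finger pad.
Only numpy, scipy, OpenCV 4.12 (cv2) and the standard library are available. Lean on these libraries where they do the work, as an engineer would, in place of code of your own. Each camera call takes 0.05 s, during which the arm holds its last target. There are 200 camera calls.

## Task

Get the steel sinker ready for weighing: bring it in through the open top of the balance's draft shield without touching the glass walls or their frame, put its eye over the hook arm inside and feel along the arm until the eye drops into the notch, gently, because the weigh cell must not be overloaded. Let the sinker hang freely there, then slide the top glass fully shut, leaving the other things on the bench alone.

Things in the scene. Friction and masses are not known exactly. Their poses are not given: they have to be found in the camera images.
- sinker: Polished steel sinker, 0.12 to 0.19 kg, 106 mm tall, standing upright on the bench; origin at the centre of its underside, z up through it. From below: a round bob 28 mm in diameter up to z = 32 mm, a thin neck, an upright oval eye, a flat grip tab on top. A half turn about z makes no difference.
- sinker_eye (a point): Centre of the sinker's eye, at z = 54.5 mm on the sinker's axis, axes as the sinker. The eye is bent from 4 mm round wire; its hole is 18 mm wide in y and runs from z = 40 to 69 mm; one looks through it along x, so the eye slides along a bar that lies in x.
- sinker_tab (a point): Top centre of the sinker's grip tab, at z = 106 mm, axes as the sinker. The tab is 20 mm wide in x, 14 mm thick in y and reaches down to z = 80 mm; below it a neck of 4 x 6 mm joins it to the eye (27 mm wide in y, top at z = 73 mm). Pinch the tab across y.
- balance: White analytical balance, 176 mm wide; origin on the bench, mid-width, 114 mm behind the front edge of the top opening; x to its rear, z up. Panel in front (from x = -178 mm), chamber floor at z = 47 mm, column behind the chamber (x 56 to 215 mm, top z = 172 mm). An eye hanging in the notch puts the sinker's underside 53 to 55 mm above the bench, on the arm's straight edge 60 to 62 mm.
- notch_middle (a point): Point of the balance at [0, 0, 132] mm, balance axes: middle of the range in which the notch of the hook arm may lie. The arm is set by hand for each kit and not measured: the notch is up to 17 mm before or behind this point in x. It is a slot in the arm's top edge, 6 mm wide at the top, 5 mm at its floor, 7 mm deep, so it takes the eye's wire with little play.
- hook_root (a point): Where the steel hook arm comes out of the column, [56, 0, 132] mm on the balance. It reaches forward (-x) in the plane y = 0; 6 mm wide, 11 mm high, straight top edge at z = 132 mm when unloaded. Its front end turns up to z = 139 mm: this tip lies 45 to 51 mm in front of the notch. It sinks when pressed (see load_cell).
- draft_shield: Draft shield, same origin and axes as the balance: glass walls and an aluminium frame 8 to 11 mm wide, top at z = 172 mm, round the top opening, which is free from x = -114 to +50 mm and y = -55 to +55 mm. Touching it with more than 1 N is a failure: open the fingers only part way inside.
- load_cell (a joint): How far the hook arm has sunk on its spring, in m: 0 unloaded, 0.8 N per mm straight down, about 0.0019 with the sinker hanging from it; overloaded (a failure) above 0.0075, which is 6 N. A sideways push of the sinker on the arm of more than 10 N is a failure too.
- top_glass (a joint): Opening of the glass that covers the top of the shield, in m: 0 fully shut, 0.17 pushed back as far as it goes (to the balance's +x). It slides on the balance with about 1.2 N friction and stays where it is left.
- glass_grip (a point): Top centre of the black upright grip on the front edge of the top glass: 12 mm thick in x, 48 mm in y, standing 23 mm above the glass (its top at z = 200 mm, the glass at z = 177 mm). Moves with the glass; push it forward (balance -x) from behind, or pinch it. When the glass is shut it lies at x = -110 mm in the balance's frame.
- beaker: White plastic beaker, 108 mm in diameter, 134 mm tall, bystander; origin under its centre.
- vial: Small clear vial with a white cap, 23 mm in diameter, 54 mm tall, bystander; origin under its centre.
- forceps: Steel forceps, 146 mm long, 5 mm high, lying on the bench, bystander; origin under the middle.
- timer: White lab timer, 58 x 66 x 16 mm, bystander; origin under its centre.
- marker: Black marker pen, 138 mm long, 16 mm high, lying on the bench, bystander; origin under the middle.
- reagent_1: Brown bottle with a blue cap, 60 mm in diameter, 116 mm tall, bystander; origin under its centre.

How it is judged:
By the outcome, as a careful person would: the job done as asked, in the order asked, and still so for the second after the job is handed in, with the robot touching nothing.
It also fails if it takes over 72 s, if anything falls off the work surface, if the arm or the gripper's body presses on something with over 40 N, if the wrist force passes 120 N, or if a joint passes its speed limit or range.

## Working session

There is one attempt and no reset: what is moved stays moved. The work goes in short steps, Python scripts to look and compute and a shell command to move; the robot and the scene stay as the last step left them, time stands still between calls to the robot, and variables do not carry over. Pictures are saved under pics/ and viewed, at most 10 in all, crops included, and the job is handed in when it is done.

```bash
mkdir -p pics; cat > h.py <<'E'
import numpy as np, cv2
from plant import arm, grab_frame, camera_params, find_in
def cloud(name):
    P=camera_params(name); rgb,d=grab_frame(name)
    v,u=np.mgrid[0:400,0:640]
    c=np.stack([(u-P['cx'])/P['fx']*d,(v-P['cy'])/P['fy']*d,d],-1)
    w=c@P['pose'][:3,:3].T+P['pose'][:3,3]; w[d==0]=np.nan
    return rgb,w
def save(rgb,f): cv2.imwrite('pics/'+f,rgb[:,:,::-1])
E
python3 - <<'E'
from h import *
o=arm.get_obs(); print(o['time_s'],o['position'],o['orientation'],arm.finger_overhang)
for n in ['scene','top']:
    rgb,w=cloud(n); save(rgb,n+'1.png'); np.savez(n+'1.npz',rgb=rgb,w=w)
    print(n,camera_params(n)['pose'][:3].round(3).tolist(),camera_params(n)['fx'])
    for t in ['sinker','balance','glass_grip','hook_root','beaker','reagent_1','vial']:
        for r in find_in(t,n)[:2]:
            a=[int(x) for x in r['rect']]; p=w[max(a[1],0):a[3]+1,max(a[0],0):a[2]+1].reshape(-1,3)
            print(t,round(r['score'],2),a,np.nanmin(p,0).round(3),np.nanmax(p,0).round(3),np.nanmedian(p,0).round(3))
E
```

```text
0.0 [0.14830977 0.60677178 0.23031923] [-3.14030628e+00 -1.23044758e-04  2.90183281e+00] 0.017
scene [[-0.913, -0.247, 0.325, 0.076], [-0.408, 0.545, -0.732, 1.04], [0.004, -0.801, -0.598, 0.948]] 403.57232534001
sinker 0.5 [312, 244, 320, 270] [ 0.442  0.108 -0.004] [0.518 0.223 0.108] [0.46  0.21  0.011]
balance 0.59 [267, 152, 339, 226] [ 0.227 -0.543 -0.027] [0.978 0.636 0.592] [ 0.616 -0.01   0.108]
balance 0.22 [293, 337, 315, 368] [ 0.322  0.413 -0.206] [0.409 0.548 0.02 ] [0.359 0.504 0.014]
glass_grip 0.56 [268, 154, 327, 179] [ 0.569 -0.471 -0.008] [0.969 0.016 0.202] [ 0.676 -0.081  0.174]
hook_root 0.73 [266, 156, 343, 227] [ 0.221 -0.532 -0.026] [0.96  0.637 0.603] [ 0.605 -0.009  0.113]
beaker 0.77 [270, 203, 305, 258] [ 0.512 -0.037 -0.006] [0.77  0.35  0.163] [0.585 0.164 0.067]
reagent_1 0.67 [319, 142, 332, 163] [ 0.563 -0.543 -0.027] [ 0.786 -0.091  0.198] [ 0.672 -0.353  0.07 ]
reagent_1 0.19 [316, 242, 321, 274] [ 0.434  0.087 -0.004] [0.51  0.233 0.108] [0.451 0.212 0.021]
vial 0.62 [298, 297, 307, 315] [ 0.406  0.326 -0.005] [0.458 0.399 0.056] [0.421 0.388 0.02 ]
vial 0.36 [315, 240, 320, 272] [ 0.44   0.079 -0.006] [0.517 0.229 0.109] [0.453 0.212 0.027]
top [[0.224, -0.772, 0.595, -0.491], [-0.975, -0.175, 0.14, -0.185], [-0.004, -0.611, -0.791, 1.457]] 499.0290638725244
sinker 0.61 [270, 204, 275, 220] [ 0.439  0.197 -0.008] [0.531 0.233 0.112] [0.455 0.209 0.033]
balance 0.64 [328, 140, 385, 266] [ 0.33  -0.204 -0.03 ] [0.945 0.105 0.205] [ 0.555 -0.074  0.052]
glass_grip 0.87 [342, 141, 381, 180] [ 0.558 -0.141 -0.007] [0.938 0.047 0.205] [ 0.656 -0.064  0.176]
hook_root 0.7 [327, 143, 383, 261] [ 0.342 -0.195 -0.014] [0.922 0.105 0.205] [ 0.558 -0.068  0.059]
beaker 0.57 [277, 161, 308, 204] [ 0.533  0.107 -0.011] [0.765 0.242 0.145] [0.588 0.17  0.075]
reagent_1 0.58 [433, 179, 455, 208] [ 0.64  -0.416 -0.01 ] [ 0.771 -0.325  0.124] [ 0.664 -0.363  0.039]
```

```bash
python3 - <<'E'
from h import *
a=np.load('scene1.npz')['rgb'][130:390,220:380]; b=np.load('top1.npz')['rgb'][130:280,240:400]
save(cv2.resize(a,None,fx=2.3,fy=2.3,interpolation=cv2.INTER_CUBIC),'c1.png')
a=cv2.resize(a,(368,598)); b=cv2.resize(b,(430,403),interpolation=cv2.INTER_CUBIC)
im=np.zeros((598,798,3),np.uint8); im[:,:368]=a; im[:403,368:]=b; save(im,'c2.png')
w=np.load('top1.npz')['w']; ok=np.isfinite(w[...,0]); p=w[ok]
def sel(lo,hi,x0,x1,y0,y1): return p[(p[:,2]>lo)&(p[:,2]<hi)&(p[:,0]>x0)&(p[:,0]<x1)&(p[:,1]>y0)&(p[:,1]<y1)]
for n,lo,hi in [('frame+glass',.165,.185),('grip',.19,.21)]:
    q=sel(lo,hi,.3,1,-.25,.11); r=cv2.minAreaRect(q[:,:2].astype(np.float32)); print(n,len(q),r, cv2.boxPoints(r).round(3).tolist(), np.median(q[:,2]))
q=sel(.08,.115,.4,.56,.18,.25); print('tab',q.round(3).tolist())
w=np.load('scene1.npz')['w']; p=w[np.isfinite(w[...,0])]
q=sel(.08,.115,.4,.56,.18,.25); print('tab',q.round(3).tolist())
q=sel(.19,.21,.3,1,-.25,.11);print(cv2.minAreaRect(q[:,:2].astype(np.float32)))
E
```

```text
frame+glass 2231 ((0.6510235071182251, -0.09032881259918213), (0.23020754754543304, 0.5093684196472168), 79.64460754394531) [[0.3799999952316284, -0.15800000727176666], [0.8809999823570251, -0.24899999797344208], [0.921999990940094, -0.023000000044703484], [0.42100000381469727, 0.0689999982714653]] 0.1750251157135505
grip 312 ((0.7607720494270325, -0.08974204957485199), (0.17949889600276947, 0.3586669862270355), 62.50476837158203) [[0.5600000023841858, -0.08699999749660492], [0.878000020980835, -0.25200000405311584], [0.9610000252723694, -0.09300000220537186], [0.6430000066757202, 0.0729999989271164]] 0.19834983292539488
tab [[0.558, 0.201, 0.11], [0.555, 0.196, 0.109], [0.55, 0.195, 0.11], [0.554, 0.193, 0.106], [0.553, 0.196, 0.1], [0.551, 0.192, 0.103], [0.551, 0.188, 0.105], [0.557, 0.198, 0.089], [0.55, 0.192, 0.1], [0.55, 0.188, 0.1], [0.542, 0.182, 0.112], [0.554, 0.197, 0.087], [0.555, 0.194, 0.087], [0.55, 0.189, 0.095], [0.544, 0.183, 0.103], [0.552, 0.19, 0.087], [0.545, 0.183, 0.096], [0.546, 0.18, 0.097], [0.551, 0.189, 0.083], [0.539, 0.182, 0.099], [0.548, 0.185, 0.081
[... 2872 characters left out ...]
.216, 0.1], [0.452, 0.215, 0.1], [0.45, 0.214, 0.1], [0.448, 0.21, 0.097], [0.444, 0.211, 0.099], [0.459, 0.216, 0.094], [0.458, 0.211, 0.09], [0.453, 0.213, 0.094], [0.449, 0.215, 0.096], [0.447, 0.213, 0.096], [0.442, 0.215, 0.1], [0.461, 0.212, 0.086], [0.456, 0.214, 0.089], [0.454, 0.212, 0.088], [0.45, 0.213, 0.09], [0.445, 0.216, 0.095], [0.446, 0.208, 0.088], [0.46, 0.213, 0.082], [0.456, 0.215, 0.085], [0.452, 0.216, 0.088], [0.45, 0.213, 0.086], [0.447, 0.212, 0.086], [0.445, 0.208, 0.084], [0.459, 0.216, 0.081], [0.457, 0.214, 0.08], [0.453, 0.215, 0.083], [0.445, 0.21, 0.081]]
((0.7682849764823914, -0.0859309583902359), (0.1890770047903061, 0.36667510867118835), 62.45197677612305)
```

View pics/c2.png

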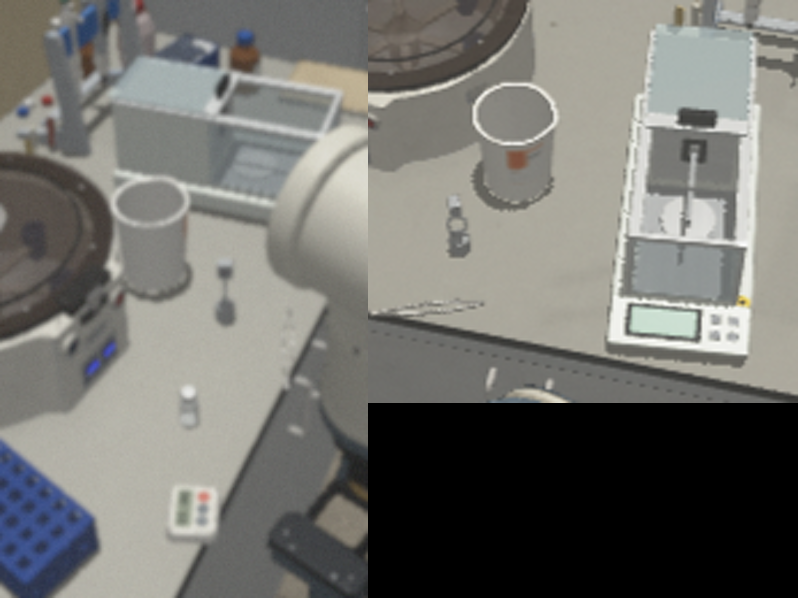

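```bash
python3 - <<'E'
from h import *
P=camera_params('wrist'); print(P['pose'].round(3).tolist(),P['fx'])
w=np.concatenate([np.load(n+'1.npz')['w'].reshape(-1,3) for n in ('scene','top')]); p=w[np.isfinite(w[:,0])]
# height map, 5cm cells, max z
for x in np.arange(.2,1.0,.05):
    print('%.2f'%x,' '.join('%4d'%(1000*np.percentile(q[:,2],98)) if len(q:=p[(abs(p[:,0]-x)<.025)&(abs(p[:,1]-y)<.025)])>2 else '   .' for y in np.arange(.6,-.45,-.05)))
E
```

```text
[[0.237, 0.929, 0.285, 0.067], [0.971, -0.227, -0.069, 0.626], [0.001, 0.293, -0.956, 0.384], [0.0, 0.0, 0.0, 1.0]] 341.55963569133905
0.20  622  620  620    .    .    .    .    .    .    . -841 -841 -842 -839 -842 -841 -837 -834 -833 -836 -835
0.25  606    .    .    .    .    .    .    .    .    . -846    .    . -840 -841 -833 -836 -835 -837 -835 -837
0.30    .    .   13 -836 -838    .    .    .    . -841 -844    .    . -841 -842 -840 -836 -834 -838 -834 -836
0.35    3   16   18    9    2    2    3    4    5    3    4    4   33   40   38   34    6    3    3   11   12
0.40    4    7   18    4   54   24    5    5    5    6    5    6  101  174  173  173   45    6    6   13   15
0.45   61   58    5    5   52    7    5    4  106    5    6    6  173  176  140  174   45    6    6   15   16
0.50   62   61    4    4    5    5    6    5    5    5    5    5  172  173  138  175    7    7    7   15   16
0.55   61   62    5  177  184  184  179   48  133  133  131    5  175  180  135  175    7    6    6   14   17
0.60   63   61  179  182  192  192  185  182  138  131  134    7  178  198  199  180    6    8    6   14   15
0.65   61  178  183  196  198  199  198  190  180  133    8    7  178  181  182  177    7    7    6  117  106
0.70   19  179  192  198  203  203  201  197  184    7    6   44  178  182  182  176    7    6    7  116  116
0.75   20  179  193  199  203  203  202  197  183    8    7   36  179  181  180  172    7    8   58   62   58
0.80    3  180  187  197  201  203  199  193  182    6    5    6    2    2    3    6    7    6   64   64   62
0.85  163  168  181  191  195  197  195  184  180    8    5    7    2  222  237  212  260  223  205  158   61
0.90  231  192  194  182  186  187  186  182    8    6    6    7  103  225  262  215  267  223  197  162  127
0.95  240  253  247    1  182    .  178    8    7    7    5    6   98   98   37   36   36   80   99   81  131
```

The manual's scale: shifts go in shares of 0.4 m and turns go in shares of 2 rad. Converting my numbers, -0.248 m / 0.4 = -0.62, -0.217 m / 0.4 = -0.5425.

```bash
echo '[{"jaw": 0.09,"x": -0.0775,"y": -0.0625},{"jaw": 0.09,"x": -0.155,"y": -0.125},{"jaw": 0.09,"x": -0.2325,"y": -0.1875},{"jaw": 0.09,"x": -0.31,"y": -0.25},{"jaw": 0.09,"x": -0.3875,"y": -0.3125},{"jaw": 0.09,"x": -0.465,"y": -0.375},{"jaw": 0.09,"x": -0.5425,"y": -0.4375},{"jaw": 0.09,"x": -0.62,"y": -0.5}]' | python3 -m jog && echo '[{"jaw": 0.05,"x": -0.075,"y": -0.0625},{"jaw": 0.05,"x": -0.15,"y": -0.125},{"jaw": 0.05,"x": -0.225,"y": -0.1875},{"jaw": 0.05,"x": -0.3,"y": -0.25},{"jaw": 0.05,"x": -0.3575,"y": -0.29},{"jaw": 0.05,"x": -0.3575,"y": -0.29}]' | python3 -m jog
cat >> h.py <<'E'
def tool(dx,dy,yaw):  # world xy shift -> tool axes
    c,s=np.cos(yaw),np.sin(yaw); return dx*c+dy*s, dx*s-dy*c
def st():
    o=arm.get_obs(); print('t',round(o['time_s'],2),'pos',o['position'].round(4),'rpy',o['orientation'].round(4),'F',o['force'].round(2),'op',round(o['opening'],4),'g',round(o['grasp_force'],1)); return o
E
python3 - <<'E'
from h import *
st(); rgb,w=cloud('wrist'); save(rgb,'w1.png'); np.savez('w1.npz',rgb=rgb,w=w)
r=find_in('sinker','wrist'); print(r[:2])
p=w[np.isfinite(w[...,0])]
q=p[(p[:,2]>.096)&(p[:,2]<.115)&(abs(p[:,0]-.453)<.03)&(abs(p[:,1]-.207)<.03)]
print(len(q),q.mean(0),cv2.minAreaRect(q[:,:2].astype(np.float32)))
E
```

```text
time_s: 1.47
position: [0.3426, 0.3523, 0.2311]
orientation: [3.141, 0.0, 2.902]
force: [1.5, 0.2, -0.1]
opening: 0.09
grasp_force: 0.0
time_s: 1.97
position: [0.4564, 0.2039, 0.2311]
orientation: [-3.141, 0.002, 2.898]
force: [-0.6, -0.2, -0.3]
opening: 0.0531
grasp_force: 0.0
t 1.97 pos [0.4564 0.2039 0.2311] rpy [-3.1415e+00  1.9000e-03  2.8983e+00] F [-0.55 -0.2  -0.32] op 0.0531 g 0.0
[{'rect': [317.5, 160.4, 345.0, 207.4], 'score': 0.63}]
411 [0.4545754  0.20666651 0.10416427] ((0.4557523727416992, 0.2064618170261383), (0.020357996225357056, 0.015078183263540268), 22.302099227905273)
```

View pics/w1.png

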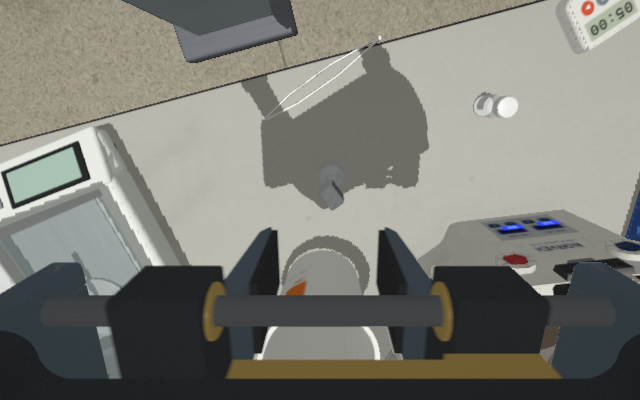

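Scaled: 0.09 m / 0.4 = 0.225, 0.002 m / 0.4 = 0.005, -0.63 rad / 2 = -0.315.

```bash
echo '[{"jaw": 0.05,"x": 0.0025,"y": 0.005,"spin": -0.0525},{"jaw": 0.05,"x": 0.0025,"y": 0.005,"z": 0.025,"spin": -0.105},{"jaw": 0.05,"x": 0.0025,"y": 0.005,"z": 0.075,"spin": -0.1575},{"jaw": 0.05,"x": 0.0025,"y": 0.005,"z": 0.125,"spin": -0.21},{"jaw": 0.05,"x": 0.0025,"y": 0.005,"z": 0.175,"spin": -0.2625},{"jaw": 0.05,"x": 0.0025,"y": 0.005,"z": 0.225,"spin": -0.315},{"jaw": 0.05,"x": 0.0025,"y": 0.005,"z": 0.225,"spin": -0.315}]' | python3 -m jog
python3 - <<'E'
from h import *
o=st(); print(o['q'].round(2)); rgb,w=cloud('wrist'); save(rgb,'w2.png')
p=w[np.isfinite(w[...,0])]
q=p[(p[:,2]>.096)&(p[:,2]<.112)&(abs(p[:,0]-.455)<.018)&(abs(p[:,1]-.207)<.018)]
r=cv2.minAreaRect(q[:,:2].astype(np.float32)); print(len(q),q.mean(0),r)
E
```

```text
time_s: 2.65
position: [0.4502, 0.2099, 0.1382]
orientation: [3.141, -0.005, -2.744]
force: [-1.3, -0.3, 0.0]
opening: 0.0496
grasp_force: 0.0
t 2.65 pos [0.4502 0.2099 0.1382] rpy [ 3.1411 -0.0048 -2.7444] F [-1.27 -0.29  0.  ] op 0.0496 g 0.0
[ 0.32  0.44  1.76  0.    0.94 -1.65]
847 [0.45415531 0.2056351  0.10397519] ((0.45545461773872375, 0.2060449719429016), (0.020093632861971855, 0.014766542240977287), 22.913742065429688)
```

Scaled: 0.046 m / 0.4 = 0.115, -0.004 m / 0.4 = -0.01.

```bash
echo '[{"jaw": 0.05,"x": -0.005,"y": -0.01,"z": 0.0375},{"jaw": 0.05,"x": -0.005,"y": -0.01,"z": 0.0825},{"jaw": 0.05,"x": -0.005,"y": -0.01,"z": 0.115},{"jaw": 0.05,"x": -0.005,"y": -0.01,"z": 0.115}]' | python3 -m jog; echo '[{"jaw": 0.01},{"jaw": 0.01},{"jaw": 0.01},{"jaw": 0.01},{"jaw": 0.01},{"jaw": 0.01}]' | python3 -m jog 25
```

```text
time_s: 3.03
position: [0.4553, 0.2069, 0.0944]
orientation: [3.141, -0.002, -2.755]
force: [-0.1, -0.2, -0.1]
opening: 0.0499
grasp_force: 0.0
time_s: 3.53
position: [0.4563, 0.2066, 0.0953]
orientation: [-3.142, 0.001, -2.752]
force: [-1.5, 0.2, 6.3]
opening: 0.0136
grasp_force: 25.0
```

Scaled: -0.215 m / 0.4 = -0.5375, -0.205 m / 0.4 = -0.5125, 0.57 rad / 2 = 0.285.

```bash
echo '[{"jaw": 0.01,"z": -0.025},{"jaw": 0.01,"z": -0.0875},{"jaw": 0.01,"z": -0.175,"spin": 0.05},{"jaw": 0.01,"z": -0.2625,"spin": 0.1},{"jaw": 0.01,"z": -0.35,"spin": 0.15},{"jaw": 0.01,"z": -0.4375,"spin": 0.2},{"jaw": 0.01,"z": -0.5125,"spin": 0.25},{"jaw": 0.01,"z": -0.5375,"spin": 0.285}]' | python3 -m jog
python3 - <<'E'
from h import *
st(); rgb,w=cloud('wrist'); save(rgb,'w3.png'); np.savez('w3.npz',rgb=rgb,w=w)
W={'wrist':w,**{n:np.load(n+'1.npz')['w'] for n in('top','scene')}}
for n,w in W.items():
    p=w[np.isfinite(w[...,0])]
    q=p[(p[:,2]>.19)&(p[:,2]<.208)&(p[:,0]>.5)&(p[:,0]<.7)&(p[:,1]<.05)&(p[:,1]>-.2)]
    if len(q)>5: print(n,'grip',len(q),q.mean(0).round(4),cv2.minAreaRect(q[:,:2].astype(np.float32)))
    q=p[(p[:,2]>.166)&(p[:,2]<.186)&(p[:,0]>.3)&(p[:,0]<.82)&(p[:,1]<.09)&(p[:,1]>-.2)]
    if len(q)>5:
        h=cv2.convexHull(q[:,:2].astype(np.float32)); print(n,'top',len(q),cv2.minAreaRect(h)); print(cv2.approxPolyDP(h,.006,True)[:,0].round(3).tolist())
E
```

```text
time_s: 4.2
position: [0.4572, 0.2069, 0.3145]
orientation: [3.139, 0.005, 2.956]
force: [1.4, 0.9, -1.2]
opening: 0.0136
grasp_force: 25.0
t 4.2 pos [0.4572 0.2069 0.3145] rpy [3.1389 0.0051 2.956 ] F [ 1.42  0.9  -1.23] op 0.0136 g 25.0
wrist top 4528 ((0.5131080746650696, -0.045906875282526016), (0.21022167801856995, 0.06695747375488281), 6.498905658721924)
[[0.6169999837875366, -0.029999999329447746], [0.5989999771118164, -0.0020000000949949026], [0.4090000092983246, -0.024000000208616257], [0.41200000047683716, -0.08900000154972076], [0.6119999885559082, -0.05900000035762787]]
top grip 58 [ 0.5846 -0.0764  0.1972] ((0.5858421921730042, -0.07579469680786133), (0.01603485457599163, 0.04736100882291794), 3.9264769554138184)
top top 1974 ((0.5832459330558777, -0.07586044073104858), (0.3537924587726593, 0.14008326828479767), 6.427157402038574)
[[0.7580000162124634, -0.12700000405311584], [0.7580000162124634, -0.050999999046325684], [0.7390000224113464, 0.010999999940395355], [0.40299999713897705, -0.029999999329447746], [0.4169999957084656, -0.16500000655651093]]
scene grip 34 [ 0.5837 -0.0706  0.1962] ((0.5842658281326294, -0.07268034666776657), (0.011290036141872406, 0.04709407314658165), 6.8091630935668945)
scene top 1370 ((0.581525444984436, -0.0754876658320427), (0.3447219133377075, 0.14940211176872253), 6.729345321655273)
[[0.7559999823570251, -0.12099999934434891], [0.7450000047683716, 0.003000000026077032], [0.7350000143051147, 0.013000000268220901], [0.40799999237060547, -0.026000000536441803], [0.42100000381469727, -0.1599999964237213], [0.5709999799728394, -0.15199999511241913]]
```

View pics/w3.png

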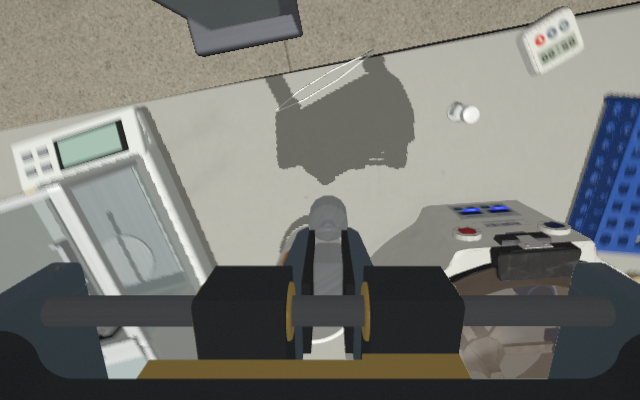

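Scaled: -0.243 m / 0.4 = -0.6075, -0.115 m / 0.4 = -0.2875, -0.05 rad / 2 = -0.025.

```bash
echo '[{"jaw": 0.01,"x": -0.025,"y": -0.045},{"jaw": 0.01,"x": -0.075,"y": -0.12,"spin": -0.025},{"jaw": 0.01,"x": -0.1325,"y": -0.2025,"spin": -0.05},{"jaw": 0.01,"x": -0.1925,"y": -0.2875,"spin": -0.075},{"jaw": 0.01,"x": -0.2525,"y": -0.3725,"spin": -0.1},{"jaw": 0.01,"x": -0.3125,"y": -0.4575,"spin": -0.125},{"jaw": 0.01,"x": -0.37,"y": -0.5425,"spin": -0.15},{"jaw": 0.01,"x": -0.4025,"y": -0.6075,"spin": -0.15}]' | python3 -m jog && echo '[{"jaw": 0.01,"x": -0.0175,"y": -0.0325},{"jaw": 0.01,"x": -0.0175,"y": -0.0325},{"jaw": 0.01,"x": -0.0175,"y": -0.0325}]' | python3 -m jog
python3 - <<'E'
from h import *
st(); rgb,w=cloud('wrist'); save(rgb,'w4.png'); np.savez('w4.npz',rgb=rgb,w=w)
P=camera_params('wrist');np.save('w4pose.npy',P['pose']);print(P['pose'].round(3).tolist(),P['fx'],P['cx'],P['cy'])
E
```

```text
time_s: 4.92
position: [0.5719, -0.0645, 0.3086]
orientation: [-3.142, -0.001, -3.017]
force: [-0.4, 0.8, -2.3]
opening: 0.0139
grasp_force: 25.0
time_s: 5.17
position: [0.5792, -0.0735, 0.3088]
orientation: [3.141, -0.002, -3.022]
force: [-1.0, 0.9, -2.4]
opening: 0.0138
grasp_force: 25.0
t 5.17 pos [ 0.5792 -0.0735  0.3088] rpy [ 3.1407e+00 -1.6000e-03 -3.0216e+00] F [-0.95  0.88 -2.38] op 0.0138 g 25.0
[[-0.121, 0.949, 0.29, 0.496], [0.993, 0.115, 0.037, -0.083], [0.002, 0.292, -0.956, 0.462], [0.0, 0.0, 0.0, 1.0]] 341.55963569133905 327.66308489613243 202.7000654488966
```

View pics/w4.png

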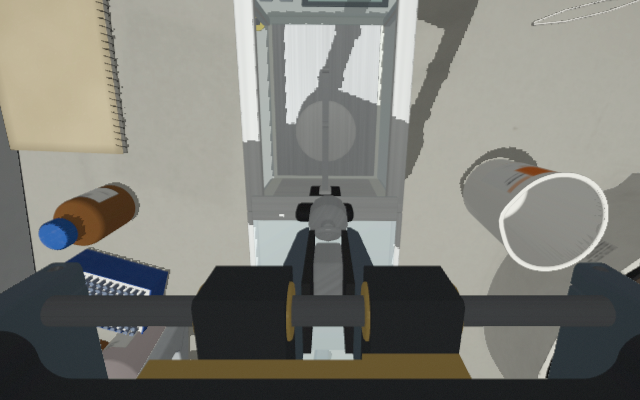

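```bash
python3 - <<'E'
from h import *
d=np.load('w4.npz'); rgb,w=d['rgb'],d['w']
a=cv2.resize(rgb[60:210,285:365],None,fx=4,fy=4,interpolation=cv2.INTER_CUBIC); a2=cv2.resize(rgb[0:200,235:420],None,fx=2.5,fy=2.5)
im=np.zeros((600,790,3),np.uint8); im[:a.shape[0],:320]=a; im[:500,325:325+462]=a2; save(im,'c4.png')
# arm rows
c,s=np.cos(.115),np.sin(.115); O=np.array([.5254,-.0824])
B=w.copy(); x=w[...,0]-O[0]; y=w[...,1]-O[1]; B[...,0]=x*c+y*s; B[...,1]=-x*s+y*c; B*=1000
for r in range(60,200,4):
    m=(B[r,300:350,2]>105)&(B[r,300:350,2]<150); q=B[r,300:350][m]; print(r,m.sum(),np.median(q,0).round(1) if len(q) else '',(300+np.flatnonzero(m)[[0,-1]]) if len(q) else '')
print('rows frame')
for r in range(0,215,20):
    m=(B[r,:,2]>164)&(B[r,:,2]<183); i=np.flatnonzero(m)
    k=np.split(i,np.flatnonzero(np.diff(i)>3)+1)
    print(r,[(B[r,j[0]].round(0).tolist(),B[r,j[-1]].round(0).tolist()) for j in k if len(j)>2])
for col in (290,300,350,360):
    j=np.flatnonzero((B[:215,col,2]>164)&(B[:215,col,2]<205)); k=np.split(j,np.flatnonzero(np.diff(j)>2)+1)
    print('col',col,[(i[0],i[-1],B[i[0],col].round(0).tolist(),B[i[-1],col].round(0).tolist()) for i in k if len(i)])
E
```

```text
60 0  
64 0  
68 7 [-54.5  -0.3 137.3] [322 328]
72 7 [-51.3  -0.3 135.7] [322 328]
76 7 [-48.2  -0.3 130.6] [322 328]
80 7 [-44.8  -0.3 131.2] [322 328]
84 7 [-41.4  -0.2 130.9] [322 328]
88 7 [-37.9  -0.2 130.9] [322 328]
92 6 [-34.4  -0.2 130.9] [322 328]
96 7 [-30.9  -0.2 131. ] [322 328]
100 7 [-27.3  -0.2 130.9] [322 328]
104 6 [-23.8  -0.7 131.3] [322 327]
108 6 [-20.2  -0.7 131. ] [322 327]
112 6 [-16.5  -0.6 130.5] [322 327]
116 6 [-12.9  -0.6 131. ] [322 327]
120 6 [ -9.2  -0.6 130.7] [322 327]
124 6 [ -5.1  -0.7 124.8] [322 327]
128 6 [ -1.8  -0.6 130.4] [322 327]
132 6 [  1.8  -0.6 131.5] [322 327]
136 6 [  5.6  -0.6 131. ] [322 327]
140 6 [  9.3  -0.6 131.8] [322 327]
144 6 [ 13.2  -0.6 131. ] [322 327]
148 6 [ 17.1  -0.6 130.4] [322 327]
152 6 [ 20.8  -0.5 131.6] [322 327]
156 6 [ 24.8  -0.5 131.2] [322 327]
160 6 [ 28.8  -0.5 130.9] [322 327]
164 6 [ 32.7  -0.5 130.9] [322 327]
168 6 [ 36.7  -0.5 130.8] [322 327]
172 6 [ 40.6  -0.5 131.2] [322 327]
176 6 [ 44.6  -0.5 131.2] [322 327]
180 6 [ 48.7  -0.5 131.1] [322 327]
184 6 [ 52.7  -0.5 131.5] [322 327]
188 48 [ 61.9 
[... 779 characters left out ...]
, -70.0, 171.0], [6.0, -56.0, 166.0]), ([5.0, 54.0, 165.0], [4.0, 68.0, 171.0])]
160 [([22.0, -70.0, 171.0], [23.0, -55.0, 167.0]), ([23.0, 54.0, 165.0], [22.0, 69.0, 171.0])]
180 [([40.0, -69.0, 171.0], [41.0, -56.0, 166.0]), ([40.0, 54.0, 165.0], [39.0, 68.0, 170.0])]
200 [([58.0, -70.0, 170.0], [56.0, -9.0, 176.0]), ([56.0, 14.0, 176.0], [57.0, 68.0, 170.0])]
col 290 [(np.int64(196), np.int64(214), [53.0, -30.0, 176.0], [69.0, -31.0, 177.0])]
col 300 [(np.int64(196), np.int64(214), [53.0, -22.0, 175.0], [61.0, -20.0, 199.0])]
col 350 [(np.int64(196), np.int64(214), [53.0, 22.0, 174.0], [62.0, 21.0, 197.0])]
col 360 [(np.int64(196), np.int64(214), [53.0, 31.0, 174.0], [68.0, 31.0, 178.0])]
```

View pics/c4.png

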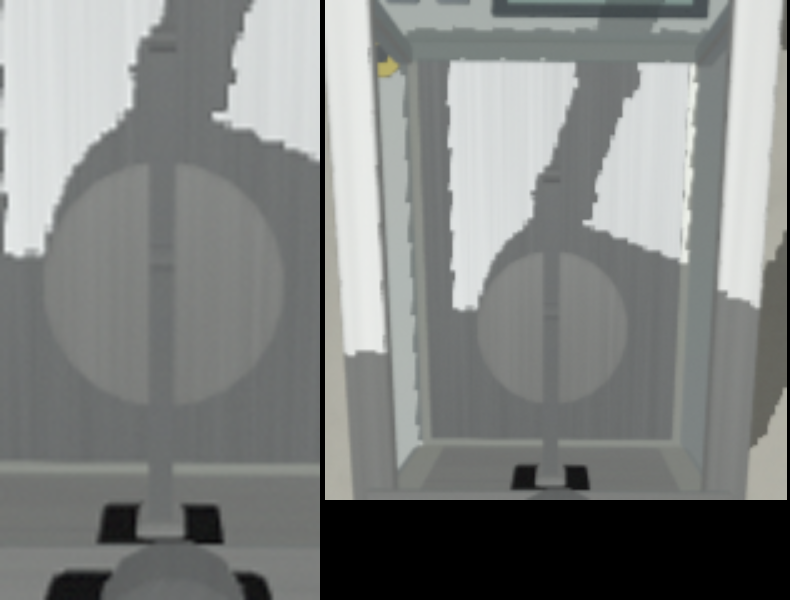

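```bash
cat >> h.py <<'E'
O=np.array([.5254,-.0824]); YB=.115
def bal(w):
    c,s=np.cos(YB),np.sin(YB); B=np.array(w,float).copy(); x=B[...,0]-O[0]; y=B[...,1]-O[1]
    B[...,0]=x*c+y*s; B[...,1]=-x*s+y*c; return B*1000
E
python3 - <<'E'
from h import *
B=bal(np.load('w4.npz')['w']); T=bal(np.array([.5792,-.0735,.3088])); print(T)
q=(B-T)[190:300,300:355].reshape(-1,3); q=q[(q[:,2]<-15)&(q[:,2]>-100)&(abs(q[:,0])<25)&(abs(q[:,1])<20)]
for z in range(-96,-14,6):
    k=q[abs(q[:,2]-z)<3]
    if len(k)>3: print(z,len(k),k.min(0).round(1),k.max(0).round(1),np.median(k,0).round(1))
E
```

```text
[ 54.46588492   2.66784174 308.8       ]
-96 13 [-14.1 -12.8 -94.2] [ -5.9  10.6 -93. ] [-12.4  -3.  -93.5]
-90 76 [-14.6 -13.3 -93. ] [ -5.4  12.8 -87. ] [-12.7   0.  -89.7]
-84 79 [-14.4 -13.1 -86.9] [ -6.1  12.4 -81. ] [-12.5   0.  -83.6]
-78 82 [-14.5 -12.8 -80.8] [ -5.4  12.8 -75. ] [-12.4  -0.  -77.8]
-72 234 [-14.4 -13.9 -75. ] [ 12.4  13.4 -69. ] [-10.1  -0.7 -70.2]
-66 687 [-13.8 -13.1 -69. ] [ 11.6  12.5 -63.1] [ -4.6  -0.  -66.6]
-60 111 [ -5.3  -5.9 -62.8] [  3.2   5.9 -57.1] [ -2.4  -0.6 -59.6]
-54 131 [ -2.9 -10.4 -57. ] [  1.1   9.7 -51.9] [ -1.3  -0.7 -55.2]
-18 44 [-17.9 -13.4 -18.6] [-15.9  12.5 -15. ] [-17.2  -8.2 -16.2]
```

Scaled: 0.1345 m / 0.4 = 0.3363, -0.003 m / 0.4 = -0.0075.

```bash
echo '[{"jaw": 0.01,"x": 0.05,"y": -0.0075},{"jaw": 0.01,"x": 0.1375,"y": -0.0075},{"jaw": 0.01,"x": 0.225,"y": -0.0075},{"jaw": 0.01,"x": 0.3,"y": -0.0075},{"jaw": 0.01,"x": 0.3363,"y": -0.0075},{"jaw": 0.01,"x": 0.3363,"y": -0.0075},{"jaw": 0.01,"x": 0.3363,"y": -0.0075}]' | python3 -m jog
python3 -c "
from h import *
print(bal(st()['position']))"
```

```text
time_s: 5.8
position: [0.4458, -0.0915, 0.3102]
orientation: [-3.141, 0.001, -3.02]
force: [0.6, 0.3, -0.5]
opening: 0.0136
grasp_force: 25.0
t 5.8 pos [ 0.4458 -0.0915  0.3102] rpy [-3.1415e+00  7.0000e-04 -3.0203e+00] F [ 0.62  0.29 -0.55] op 0.0136 g 25.0
[-8.01026966e+01  9.63463672e-02  3.10243307e+02]
```

Scaled: 0.1395 m / 0.4 = 0.3488, 0.125 m / 0.4 = 0.3125.

```bash
echo '[{"jaw": 0.01,"z": 0.0375},{"jaw": 0.01,"z": 0.1},{"jaw": 0.01,"z": 0.175},{"jaw": 0.01,"z": 0.25},{"jaw": 0.01,"z": 0.3125},{"jaw": 0.01,"z": 0.3488},{"jaw": 0.01,"z": 0.3488},{"jaw": 0.01,"z": 0.3488}]' | python3 -m jog
python3 -c "
from h import *
print(bal(st()['position'])); rgb,w=cloud('wrist'); save(rgb,'w5.png'); P=grab_frame('top')[0]; save(np.vstack([rgb[100:400],cv2.resize(P[140:260,300:420],(640,640))[0:0]]),'w5c.png')
B=bal(w)
for r in range(200,400,8):
    m=(B[r,300:350,2]>120)&(B[r,300:350,2]<145); q=B[r,300:350][m]; print(r,m.sum(),np.median(q,0).round(1)) if len(q) else 0
"
```

```text
time_s: 6.47
position: [0.4468, -0.0919, 0.1701]
orientation: [3.141, -0.001, -3.02]
force: [0.3, 0.0, -0.8]
opening: 0.0137
grasp_force: 25.0
t 6.47 pos [ 0.4468 -0.0919  0.1701] rpy [ 3.1409e+00 -1.2000e-03 -3.0203e+00] F [ 0.33  0.04 -0.84] op 0.0137 g 25.0
[-79.18190056  -0.41449412 170.1221704 ]
328 9 [-17.2  -0.7 131.4]
336 9 [-10.9  -0.7 131.4]
344 9 [ -2.8  -0.7 129.4]
352 9 [  2.5  -0.6 130.8]
```

Scaled: -0.03 m / 0.4 = -0.075, -0.022 m / 0.4 = -0.055.

```bash
echo '[{"jaw": 0.01,"x": -0.015},{"jaw": 0.01,"x": -0.035},{"jaw": 0.01,"x": -0.055},{"jaw": 0.01,"x": -0.075},{"jaw": 0.01,"x": -0.075}]' | python3 -m jog;echo '[{"jaw": 0.01,"x": -0.02},{"jaw": 0.01,"x": -0.045},{"jaw": 0.01,"x": -0.07},{"jaw": 0.01,"x": -0.085},{"jaw": 0.01,"x": -0.085},{"jaw": 0.01,"x": -0.085}]' | python3 -m jog
python3 -c "
from h import *
print(bal(st()['position']))"
```

```text
time_s: 6.98
position: [0.4783, -0.089, 0.1708]
orientation: [-3.141, 0.002, -3.021]
force: [0.3, 0.3, -1.9]
opening: 0.0138
grasp_force: 25.0
time_s: 7.48
position: [0.51, -0.0847, 0.1702]
orientation: [3.141, -0.0, -3.021]
force: [-0.1, 1.2, -2.1]
opening: 0.0136
grasp_force: 25.0
t 7.48 pos [ 0.51   -0.0847  0.1702] rpy [ 3.1415e+00 -4.0000e-04 -3.0211e+00] F [-0.15  1.16 -2.05] op 0.0136 g 25.0
[-15.53657542  -0.55266571 170.21688671]
```

Scaled: 0.011 m / 0.4 = 0.0275, 0.008 m / 0.4 = 0.02.

```bash
echo '[{"jaw": 0.01,"z": 0.01},{"jaw": 0.01,"z": 0.02},{"jaw": 0.01,"z": 0.0275},{"jaw": 0.01,"z": 0.0275},{"jaw": 0.01,"z": 0.0275}]' | python3 -m jog; echo '[{"jaw": 0.01,"z": 0.0025},{"jaw": 0.01,"z": 0.005},{"jaw": 0.01,"z": 0.005},{"jaw": 0.01,"z": 0.005}]' | python3 -m jog;  echo '[{"jaw": 0.01,"z": 0.0025},{"jaw": 0.01,"z": 0.005},{"jaw": 0.01,"z": 0.005},{"jaw": 0.01,"z": 0.005}]' | python3 -m jog; echo '[{"jaw": 0.01},{"jaw": 0.01}]' | python3 -m jog
```

```text
time_s: 7.9
position: [0.5096, -0.0848, 0.1592]
orientation: [3.141, -0.001, -3.022]
force: [0.0, 0.1, -1.0]
opening: 0.0142
grasp_force: 25.0
time_s: 8.23
position: [0.5099, -0.0849, 0.1575]
orientation: [-3.142, 0.0, -3.021]
force: [-0.0, -0.6, -1.3]
opening: 0.0136
grasp_force: 25.0
time_s: 8.57
position: [0.5099, -0.0849, 0.1554]
orientation: [-3.142, 0.0, -3.021]
force: [-0.3, -0.2, 0.3]
opening: 0.0136
grasp_force: 25.0
time_s: 8.73
position: [0.5099, -0.0849, 0.1555]
orientation: [-3.142, 0.0, -3.021]
force: [-0.0, -0.5, 0.4]
opening: 0.0137
grasp_force: 25.0
```

Scaled: -0.005 m / 0.4 = -0.0125, -0.004 m / 0.4 = -0.01.

```bash
echo '[{"jaw": 0.01,"z": 0.0025},{"jaw": 0.01,"x": -0.0025,"z": 0.0025},{"jaw": 0.01,"x": -0.005,"z": 0.0025},{"jaw": 0.01,"x": -0.0075,"z": 0.0025},{"jaw": 0.01,"x": -0.01,"z": 0.0025},{"jaw": 0.01,"x": -0.0125,"z": 0.0025},{"jaw": 0.01,"x": -0.0125,"z": 0.0025},{"jaw": 0.01,"x": -0.0125,"z": 0.0025}]' | python3 -m jog; for i in 1; do echo '[{"jaw": 0.01,"x": -0.0025},{"jaw": 0.01,"x": -0.005},{"jaw": 0.01,"x": -0.005}]' | python3 -m jog;done;  echo '[{"jaw": 0.01,"x": -0.0025},{"jaw": 0.01,"x": -0.005},{"jaw": 0.01,"x": -0.005}]' | python3 -m jog
```

```text
time_s: 9.4
position: [0.5151, -0.0842, 0.1545]
orientation: [-3.142, 0.0, -3.021]
force: [-0.2, 1.0, 0.6]
opening: 0.0139
grasp_force: 25.0
time_s: 9.65
position: [0.5172, -0.084, 0.1545]
orientation: [-3.141, 0.0, -3.021]
force: [-1.1, 1.0, 2.0]
opening: 0.0139
grasp_force: 25.0
time_s: 9.9
position: [0.5192, -0.0838, 0.1544]
orientation: [-3.141, 0.0, -3.021]
force: [1.0, -0.3, -1.3]
opening: 0.0141
grasp_force: 25.0
```

```bash
echo '[{"jaw": 0.01,"x": -0.0013},{"jaw": 0.01,"x": -0.0025},{"jaw": 0.01,"x": -0.0025},{"jaw": 0.01,"x": -0.0025}]' | python3 -m jog; echo '[{"jaw": 0.01},{"jaw": 0.01,"z": 0.0025},{"jaw": 0.01,"z": 0.005},{"jaw": 0.01,"z": 0.005},{"jaw": 0.01,"z": 0.005}]' | python3 -m jog
```

```text
time_s: 10.23
position: [0.5198, -0.0836, 0.1544]
orientation: [3.142, -0.0, -3.021]
force: [-0.7, 0.3, -1.4]
opening: 0.0138
grasp_force: 25.0
time_s: 10.65
position: [0.5198, -0.0836, 0.1523]
orientation: [3.142, -0.0, -3.021]
force: [0.3, 0.8, -1.7]
opening: 0.0137
grasp_force: 25.0
```

Scaled: 0.0035 m / 0.4 = 0.0088, 0.003 m / 0.4 = 0.0075.

```bash
echo '[{"jaw": 0.01,"z": 0.0025},{"jaw": 0.01,"z": 0.005},{"jaw": 0.01,"z": 0.0075},{"jaw": 0.01,"z": 0.0088},{"jaw": 0.01,"z": 0.0088}]' | python3 -m jog;  echo '[{"jaw": 0.01},{"jaw": 0.01},{"jaw": 0.01}]' | python3 -m jog; echo '[{"jaw": 0.01}]' | python3 -m jog; echo '[{"jaw": 0.01}]' | python3 -m jog
```

```text
time_s: 11.07
position: [0.5199, -0.0837, 0.1489]
orientation: [-3.142, 0.0, -3.021]
force: [0.1, -0.6, 0.1]
opening: 0.0139
grasp_force: 25.0
time_s: 11.32
position: [0.5199, -0.0837, 0.149]
orientation: [-3.142, 0.0, -3.021]
force: [-1.0, -0.5, 0.4]
opening: 0.0138
grasp_force: 25.0
time_s: 11.4
position: [0.5199, -0.0836, 0.149]
orientation: [-3.142, 0.0, -3.021]
force: [-0.0, -0.3, 0.2]
opening: 0.014
grasp_force: 25.0
time_s: 11.48
position: [0.5199, -0.0837, 0.149]
orientation: [-3.142, 0.0, -3.021]
force: [0.1, 0.1, -0.4]
opening: 0.0136
grasp_force: 25.0
```

```bash
echo '[{"jaw": 0.01},{"jaw": 0.014},{"jaw": 0.016},{"jaw": 0.018},{"jaw": 0.022},{"jaw": 0.028},{"jaw": 0.034},{"jaw": 0.034}]' | python3 -m jog 4
python3 -c "
from h import *
st(); rgb,w=cloud('wrist'); save(rgb[150:],'w6.png'); s=grab_frame('top')[0][130:270,300:420]; save(cv2.resize(s,None,fx=4,fy=4,interpolation=cv2.INTER_CUBIC),'t6.png')
a=cv2.resize(rgb[150:],(480,188)); im=np.zeros((590,480,3),np.uint8); im[:188]=a; im[190:590,:343]=cv2.resize(s,(343,400)); save(im,'c6.png')"
```

```text
time_s: 12.15
position: [0.5198, -0.0836, 0.1489]
orientation: [-3.142, -0.0, -3.021]
force: [0.7, 0.3, 0.0]
opening: 0.0336
grasp_force: 0.0
t 12.15 pos [ 0.5198 -0.0836  0.1489] rpy [-3.1416 -0.     -3.0214] F [0.66 0.29 0.03] op 0.0336 g 0.0
```

View pics/c6.png

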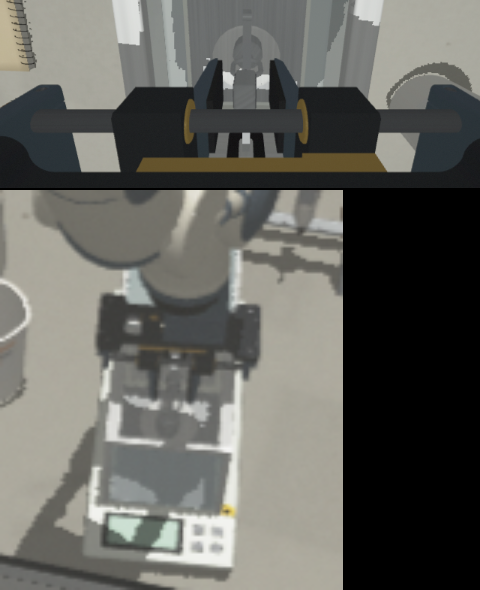

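The manual's scale: shifts go in shares of 0.4 m and turns go in shares of 2 rad. Converting my numbers, -0.12 m / 0.4 = -0.3, -0.05 m / 0.4 = -0.125.

```bash
echo '[{"jaw": 0.034,"z": -0.015},{"jaw": 0.034,"z": -0.035},{"jaw": 0.034,"z": -0.075},{"jaw": 0.034,"z": -0.125},{"jaw": 0.034,"z": -0.2},{"jaw": 0.034,"z": -0.2625},{"jaw": 0.034,"z": -0.3},{"jaw": 0.034,"z": -0.3}]' | python3 -m jog && echo '[{"jaw": 0,"x": -0.05},{"jaw": 0,"x": -0.125},{"jaw": 0,"x": -0.2},{"jaw": 0,"x": -0.245},{"jaw": 0,"x": -0.245},{"jaw": 0,"x": -0.245}]' | python3 -m jog
python3 - <<'E'
from h import *
print(bal(st()['position'])); rgb,w=cloud('wrist'); save(rgb,'w7.png'); B=bal(w)
a=cv2.resize(rgb[0:230,220:440],None,fx=2.5,fy=2.5,interpolation=cv2.INTER_CUBIC); save(a,'c7.png')
q=B[100:400,250:400].reshape(-1,3)
k=q[(q[:,2]>186)&(q[:,2]<206)]; print(len(k),k.min(0),k.max(0)) if len(k) else 0
k=q[(q[:,2]>152)&(q[:,2]<166)&(abs(q[:,1])<15)&(abs(q[:,0])<30)]; print('tab',len(k),k.min(0),k.max(0),k.mean(0)) if len(k) else 0
E
```

```text
time_s: 12.92
position: [0.5213, -0.084, 0.2731]
orientation: [-3.139, 0.006, -3.021]
force: [0.8, 0.0, 0.5]
opening: 0.0344
grasp_force: 0.0
time_s: 13.42
position: [0.6173, -0.0717, 0.2683]
orientation: [3.141, -0.001, -3.021]
force: [-0.1, 0.2, 0.1]
opening: 0.0007
grasp_force: 0.0
t 13.42 pos [ 0.6173 -0.0717  0.2683] rpy [ 3.1413e+00 -9.0000e-04 -3.0209e+00] F [-0.09  0.17  0.08] op 0.0007 g 0.0
[9.24988603e+01 1.13409640e-01 2.68313149e+02]
1349 [ 56.54792804 -24.51517259 186.25851846] [ 68.73866716  23.09569498 200.94089896]
```

View pics/c7.png

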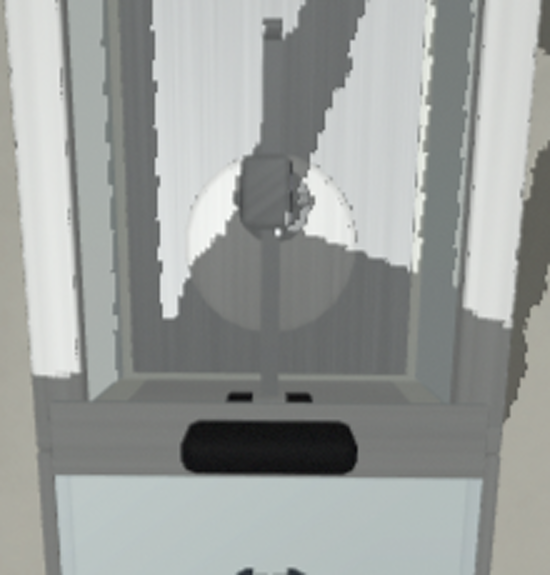

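Scaled: 0.066 m / 0.4 = 0.165, 0.015 m / 0.4 = 0.0375.

```bash
echo '[{"jaw": 0,"z": 0.0375},{"jaw": 0,"z": 0.0875},{"jaw": 0,"z": 0.1375},{"jaw": 0,"z": 0.165},{"jaw": 0,"z": 0.165},{"jaw": 0,"z": 0.165}]' | python3 -m jog 10 && echo '[{"jaw": 0,"x": 0.0075},{"jaw": 0,"x": 0.015},{"jaw": 0,"x": 0.025},{"jaw": 0,"x": 0.04},{"jaw": 0,"x": 0.06},{"jaw": 0,"x": 0.085},{"jaw": 0,"x": 0.115},{"jaw": 0,"x": 0.15}]' | python3 -m jog
python3 -c "
from h import *
print(bal(st()['position']))"
```

```text
time_s: 13.97
position: [0.6166, -0.072, 0.2032]
orientation: [3.141, -0.001, -3.022]
force: [-0.2, 0.3, 1.5]
opening: 0.0004
grasp_force: 0.0
time_s: 14.63
position: [0.5567, -0.0791, 0.2031]
orientation: [3.142, 0.001, -3.021]
force: [1.7, 1.4, 1.2]
opening: 0.0004
grasp_force: 1.1
t 14.63 pos [ 0.5567 -0.0791  0.2031] rpy [ 3.1416e+00  5.0000e-04 -3.0213e+00] F [1.71 1.43 1.21] op 0.0004 g 1.1
[ 31.42937605  -0.29419955 203.07221228]
```

Scaled: 0.1 m / 0.4 = 0.25, 0.092 m / 0.4 = 0.23.

```bash
echo '[{"jaw": 0,"x": 0.035},{"jaw": 0,"x": 0.07},{"jaw": 0,"x": 0.105},{"jaw": 0,"x": 0.14},{"jaw": 0,"x": 0.175},{"jaw": 0,"x": 0.205},{"jaw": 0,"x": 0.23},{"jaw": 0,"x": 0.25}]' | python3 -m jog && echo '[{"jaw": 0,"x": 0.01},{"jaw": 0,"x": 0.0175},{"jaw": 0,"x": 0.025},{"jaw": 0,"x": 0.03},{"jaw": 0,"x": 0.03}]' | python3 -m jog
python3 -c "
from h import *
print(bal(st()['position']));rgb,w=cloud('top'); B=bal(w)
k=B[(B[...,2]>188)&(B[...,2]<204)&(abs(B[...,1])<24)&(B[...,0]<-60)&(B[...,0]>-140)]; print(len(k),k.min(0),k.max(0),np.median(k,0)) if len(k) else 0
"
```

```text
time_s: 15.3
position: [0.4568, -0.091, 0.203]
orientation: [3.141, -0.0, -3.022]
force: [1.9, 1.8, 0.1]
opening: 0.0006
grasp_force: 0.9
time_s: 15.72
position: [0.4483, -0.0925, 0.2032]
orientation: [-3.141, 0.004, -3.022]
force: [12.9, 6.0, -6.0]
opening: 0.0007
grasp_force: 6.4
t 15.72 pos [ 0.4483 -0.0925  0.2032] rpy [-3.1413  0.004  -3.0218] F [12.94  5.97 -5.98] op 0.0007 g 6.4
[-77.79018451  -1.15625732 203.18198295]
84 [-111.25743627  -23.25785369  188.00522686] [-66.23943306  23.75619731 203.96796497] [-104.51855388   -0.61856252  196.86199652]
```

Scaled: -0.16 m / 0.4 = -0.4, -0.14 m / 0.4 = -0.35.

```bash
echo '[{"jaw": 0,"x": -0.025},{"jaw": 0,"x": -0.075},{"jaw": 0,"x": -0.125,"z": -0.025},{"jaw": 0,"x": -0.2,"z": -0.075},{"jaw": 0,"x": -0.275,"z": -0.125},{"jaw": 0,"x": -0.35,"z": -0.1625},{"jaw": 0,"x": -0.4,"z": -0.1625},{"jaw": 0,"x": -0.4,"z": -0.1625}]' | python3 -m jog
python3 - <<'E'
from h import *
print(bal(st()['position'])); rgb,w=cloud('wrist'); save(rgb[:260,170:490],'w8.png'); B=bal(w); q=B.reshape(-1,3)
k=q[(q[:,2]>188)&(q[:,2]<204)&(q[:,0]<-40)&(abs(q[:,1])<30)]; print('grip',len(k),np.percentile(k,[1,50,99],axis=0).round(1).tolist())
rgb2,w=cloud('top'); B=bal(w); q=B.reshape(-1,3)
k=q[(q[:,2]>188)&(q[:,2]<204)&(q[:,0]<-40)&(q[:,0]>-140)&(abs(q[:,1])<30)]; print('grip top',len(k),np.percentile(k,[1,50,99],axis=0).round(1).tolist())
im=np.hstack([cv2.resize(rgb[:260,170:490],(480,390)),cv2.resize(rgb2[130:270,330:430],(279,390))]); save(im,'c8.png')
E
```

```text
time_s: 16.43
position: [0.6092, -0.073, 0.2682]
orientation: [-3.141, 0.003, -3.02]
force: [-1.9, 1.0, -1.1]
opening: 0.0008
grasp_force: 0.0
t 16.43 pos [ 0.6092 -0.073   0.2682] rpy [-3.1406e+00  2.5000e-03 -3.0204e+00] F [-1.91  1.02 -1.12] op 0.0008 g 0.0
[ 8.43286755e+01 -2.35169657e-01  2.68246339e+02]Traceback (most recent call last):
  File "<stdin>", line 3, in <module>
    return _quantile_unchecked(
        a, q, axis, out, overwrite_input, method, keepdims, weights)
    return _ureduce(a,
                    func=_quantile_ureduce_func,
    ...<5 lines>...
                    overwrite_input=overwrite_input,
                    method=method)
    r = func(a, **kwargs)
    result = _quantile(arr,
                       quantiles=q,
    ...<2 lines>...
                       out=out,
                       weights=wgt)
    slices_having_nans = np.isnan(arr[-1, ...])
                                  ~~~^^^^^^^^^
IndexError: index -1 is out of bounds for axis 0 with size 0
```

Grip is out of the wrist view; I'll measure it from the top and scene views.

```bash
python3 - <<'E'
from h import *
im=[]
for n in ('top','scene'):
    rgb,w=cloud(n); B=bal(w); q=B.reshape(-1,3)
    k=q[(q[:,2]>190)&(q[:,2]<206)&(q[:,0]<-40)&(q[:,0]>-160)&(abs(q[:,1])<30)]; print(n,len(k),np.percentile(k,[2,50,98],axis=0).round(1).tolist() if len(k) else '')
    B1=bal(np.load(n+'1.npz')['w']); q=B1.reshape(-1,3); k=q[(q[:,2]>190)&(q[:,2]<206)&(q[:,0]<120)&(q[:,0]>0)&(abs(q[:,1])<30)]; print(' before',len(k),np.percentile(k,[2,50,98],axis=0).round(1).tolist())
    im.append(rgb)
save(np.hstack([cv2.resize(im[0][130:270,330:430],(400,560),interpolation=cv2.INTER_CUBIC),cv2.resize(im[1][130:250,260:346],(400,560),interpolation=cv2.INTER_CUBIC)]),'c9.png')
E
```

```text
top 65 [[-110.8, -22.3, 190.3], [-104.8, 2.1, 197.8], [-96.5, 21.4, 204.2]]
 before 58 [[53.0, -23.5, 190.6], [58.5, -2.3, 197.3], [67.7, 22.6, 203.4]]
scene 31 [[-109.2, -18.0, 191.6], [-104.1, 7.2, 198.4], [-98.0, 25.5, 201.3]]
 before 34 [[54.4, -19.8, 190.5], [59.3, 5.3, 196.6], [65.2, 25.3, 200.7]]
```

View pics/c9.png

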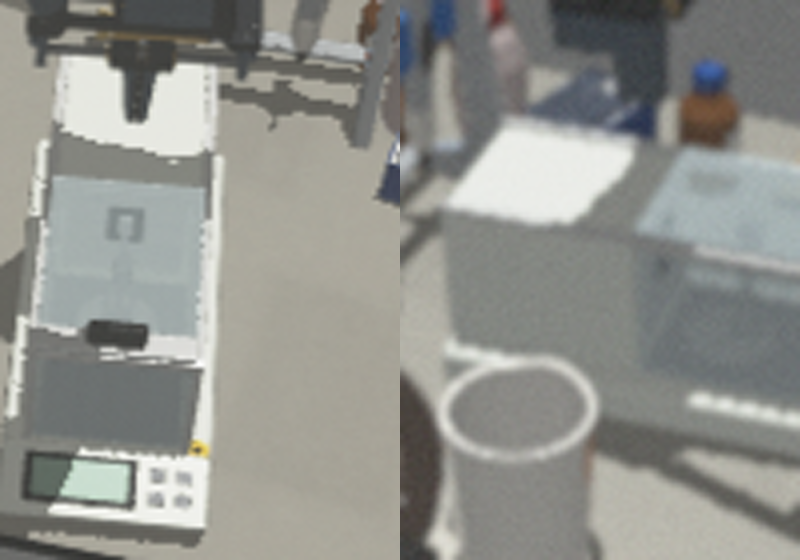

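Scaled: 0.104 m / 0.4 = 0.26, 0.08 m / 0.4 = 0.2.

```bash
echo '[{"jaw": 0,"x": 0.05,"z": -0.025},{"jaw": 0,"x": 0.125,"z": -0.05},{"jaw": 0,"x": 0.2,"z": -0.075},{"jaw": 0,"x": 0.26,"z": -0.075},{"jaw": 0,"x": 0.26,"z": -0.075},{"jaw": 0,"x": 0.26,"z": -0.075}]' | python3 -m jog
python3 - <<'E'
from h import *
print(bal(st()['position'])); rgb,w=cloud('wrist'); save(rgb[:300],'w10.png'); B=bal(w); q=B[:290].reshape(-1,3)
k=q[(q[:,2]>190)&(q[:,2]<204)&(q[:,0]<-60)&(abs(q[:,1])<30)]; print('grip',len(k),np.percentile(k,[1,50,99],axis=0).round(1).tolist())
for y in (-45,-30,30,45):
    m=(abs(B[...,1]-y)<2)&(B[...,0]<-40); k=B[m]; k=k[np.argsort(k[:,0])]
    for x in range(-200,-85,3):
        j=k[abs(k[:,0]-x)<1.5]; print((x,int(np.median(j[:,2]))) if len(j) else '',end=' ')
    print()
E
```

```text
time_s: 17.08
position: [0.5003, -0.086, 0.2982]
orientation: [-3.141, -0.0, -3.022]
force: [0.2, 0.2, 0.1]
opening: 0.0006
grasp_force: 0.0
t 17.08 pos [ 0.5003 -0.086   0.2982] rpy [-3.1415e+00 -2.0000e-04 -3.0225e+00] F [0.17 0.17 0.12] op 0.0006 g 0.0
[-25.29835628  -0.66171918 298.22408943]
grip 1104 [[-107.2, -23.3, 194.5], [-101.2, -0.6, 198.5], [-95.4, 22.8, 200.5]]
 (-197, -1) (-194, -1) (-191, -1) (-188, 0) (-185, 0) (-182, -1) (-179, -1) (-176, 0) (-173, 27) (-170, 28) (-167, 29) (-164, 31) (-161, 31) (-158, 35) (-155, 35) (-152, 36) (-149, 37) (-146, 36) (-143, 37) (-140, 40) (-137, 42) (-134, 42) (-131, 43) (-128, 43) (-125, 43) (-122, 44) (-119, 46) (-116, 46) (-113, 171) (-110, 176) (-107, 176) (-104, 176) (-101, 176) (-98, 176) (-95, 176) (-92, 176) (-89, 176) (-86, 175) 
  (-194, -1) (-191, -1) (-188, 0) (-185, 0) (-182, 0) (-179, 0)  (-173, 27) (-170, 28) (-167, 29) (-164, 31) (-161, 31) (-158, 32) (-155, 33) (-152, 34) (-149, 35) (-146, 37) (-143, 37) (-140, 39) (-137, 39) (-134, 40) (-131, 41) (-128, 43) (-125, 43) (-122, 44) (-119, 45) (-116, 46) (-113, 170) (-11
[... 155 characters left out ...]
27) (-170, 29) (-167, 29) (-164, 32) (-161, 33) (-158, 35) (-155, 36) (-152, 37) (-149, 38) (-146, 39) (-143, 41) (-140, 41) (-137, 42) (-134, 43) (-131, 45) (-128, 44) (-125, 44) (-122, 44) (-119, 45) (-116, 46) (-113, 170) (-110, 176) (-107, 176) (-104, 176) (-101, 176) (-98, 176) (-95, 176) (-92, 176) (-89, 176) (-86, 175) 
     (-185, -1) (-182, 0) (-179, 0)  (-173, 27) (-170, 28) (-167, 29) (-164, 30) (-161, 33) (-158, 35) (-155, 36) (-152, 37) (-149, 38) (-146, 40) (-143, 40) (-140, 41) (-137, 42) (-134, 43) (-131, 44) (-128, 44) (-125, 44) (-122, 45) (-119, 45) (-116, 46) (-113, 170) (-110, 176) (-107, 176) (-104, 176) (-101, 176) (-98, 176) (-95, 176) (-92, 176) (-89, 176) (-86, 175)
```

View pics/w10.png

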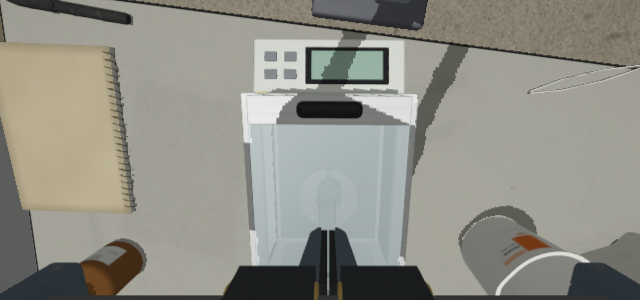

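Scaled: 0.095 m / 0.4 = 0.2375, 0.08 m / 0.4 = 0.2.

```bash
echo '[{"jaw": 0,"x": 0.025,"z": 0.05},{"jaw": 0,"x": 0.0625,"z": 0.125},{"jaw": 0,"x": 0.0875,"z": 0.2},{"jaw": 0,"x": 0.0875,"z": 0.2375},{"jaw": 0,"x": 0.0875,"z": 0.2375},{"jaw": 0,"x": 0.0875,"z": 0.2375}]' | python3 -m jog && echo '[{"jaw": 0,"x": 0.01},{"jaw": 0,"x": 0.02},{"jaw": 0,"x": 0.03},{"jaw": 0,"x": 0.035},{"jaw": 0,"x": 0.035},{"jaw": 0,"x": 0.035}]' | python3 -m jog; echo '[{"jaw": 0,"x": 0.0025},{"jaw": 0,"x": 0.005},{"jaw": 0,"x": 0.005},{"jaw": 0,"x": 0.005}]' | python3 -m jog; echo '[{"jaw": 0,"x": 0.0025},{"jaw": 0,"x": 0.005},{"jaw": 0,"x": 0.005},{"jaw": 0,"x": 0.005}]' | python3 -m jog; python3 -c "
from h import *
print(bal(st()['position']))"
```

```text
time_s: 17.63
position: [0.4676, -0.09, 0.2026]
orientation: [3.141, -0.001, -3.021]
force: [0.0, -0.5, 0.3]
opening: 0.0004
grasp_force: 0.0
time_s: 18.13
position: [0.4534, -0.0918, 0.2033]
orientation: [-3.141, 0.001, -3.022]
force: [0.5, 0.6, 0.3]
opening: 0.0005
grasp_force: 0.0
time_s: 18.47
position: [0.4513, -0.0919, 0.2029]
orientation: [3.142, -0.0, -3.021]
force: [0.7, -0.3, -0.0]
opening: 0.0004
grasp_force: 0.0
time_s: 18.8
position: [0.4493, -0.0922, 0.2029]
orientation: [-3.142, -0.0, -3.021]
force: [-0.7, 0.1, 0.4]
opening: 0.0007
grasp_force: 0.0
t 18.8 pos [ 0.4493 -0.0922  0.2029] rpy [-3.1416 -0.     -3.0214] F [-0.71  0.14  0.36] op 0.0007 g 0.0
[-76.72913491  -0.95697703 202.92197055]
```

Scaled: 0.0015 m / 0.4 = 0.0038, 0.001 m / 0.4 = 0.0025.

```bash
for i in 1; do echo '[{"jaw": 0,"x": 0.0025},{"jaw": 0,"x": 0.0038},{"jaw": 0,"x": 0.0038}]' | python3 -m jog; echo '[{"jaw": 0,"x": 0.0025},{"jaw": 0,"x": 0.0025}]' | python3 -m jog; echo '[{"jaw": 0,"x": 0.0025},{"jaw": 0,"x": 0.0025}]' | python3 -m jog; echo '[{"jaw": 0,"x": 0.0025},{"jaw": 0,"x": 0.0025}]' | python3 -m jog; done
```

```text
time_s: 19.05
position: [0.4484, -0.0923, 0.203]
orientation: [-3.141, 0.001, -3.022]
force: [4.7, 1.0, -3.6]
opening: 0.0004
grasp_force: 2.4
time_s: 19.22
position: [0.4483, -0.0924, 0.2031]
orientation: [-3.141, 0.003, -3.022]
force: [10.2, 3.0, -7.3]
opening: 0.0004
grasp_force: 5.5
time_s: 19.38
position: [0.4482, -0.0925, 0.2032]
orientation: [-3.141, 0.005, -3.022]
force: [16.3, 6.1, -12.1]
opening: 0.0006
grasp_force: 8.5
time_s: 19.55
position: [0.4481, -0.0925, 0.2033]
orientation: [-3.141, 0.007, -3.022]
force: [22.2, 8.9, -17.1]
opening: 0.0004
grasp_force: 11.5
```

Scaled: -0.1 m / 0.4 = -0.25, -0.09 m / 0.4 = -0.225.

```bash
echo '[{"jaw": 0,"x": -0.005},{"jaw": 0,"x": -0.015},{"jaw": 0,"x": -0.05},{"jaw": 0,"x": -0.075,"z": -0.05},{"jaw": 0,"x": -0.075,"z": -0.125},{"jaw": 0,"x": -0.125,"z": -0.2},{"jaw": 0,"x": -0.225,"z": -0.25},{"jaw": 0,"x": -0.225,"z": -0.25}]' | python3 -m jog && echo '[{"jaw": 0},{"jaw": 0},{"jaw": 0},{"jaw": 0},{"jaw": 0},{"jaw": 0}]' | python3 -m jog
python3 - <<'E'
from h import *
print(bal(st()['position'])); rgb,w=cloud('wrist'); save(cv2.resize(rgb[60:270,220:440],None,fx=2.5,fy=2.5,interpolation=cv2.INTER_CUBIC),'c11.png'); B=bal(w); q=B[:290].reshape(-1,3)
k=q[(q[:,2]>190)&(q[:,2]<204)&(q[:,0]<-60)&(abs(q[:,1])<30)]; print('grip',len(k),np.percentile(k,[1,50,99],axis=0).round(1).tolist())
E
```

```text
time_s: 20.22
position: [0.5399, -0.0821, 0.307]
orientation: [-3.139, 0.008, -3.021]
force: [-1.9, 0.7, -1.3]
opening: 0.0007
grasp_force: 0.0
time_s: 20.72
position: [0.5337, -0.082, 0.3027]
orientation: [3.141, -0.001, -3.022]
force: [-0.1, -0.1, 0.0]
opening: 0.0005
grasp_force: 0.0
t 20.72 pos [ 0.5337 -0.082   0.3027] rpy [ 3.1414e+00 -7.0000e-04 -3.0217e+00] F [-0.09 -0.09  0.  ] op 0.0005 g 0.0
[  8.25874069  -0.5213673  302.6642493 ]
grip 1223 [[-106.7, -22.9, 191.3], [-100.5, -0.3, 198.4], [-95.2, 22.7, 200.5]]
```

View pics/c11.png

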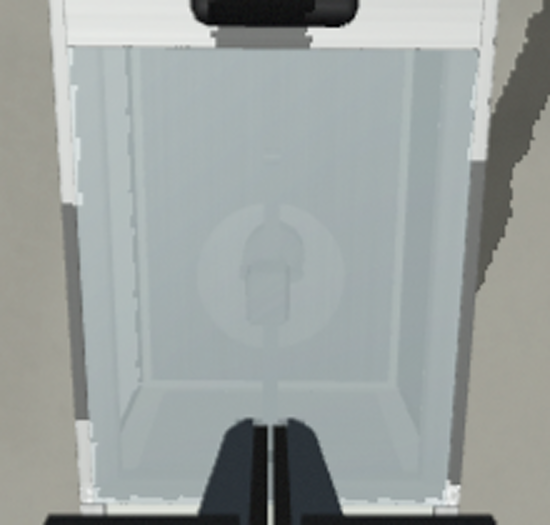

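The picture shows the sinker hanging on the hook arm under the glass (tab at (268,290)). The glass is against its front stop and the fingers are clear.

```bash
python3 -c "
from plant import arm
print(arm.close_job())"
```

```text
the job is handed in; nothing more can be done
None
```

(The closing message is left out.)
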